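Tip steel balls from a scoop into the marked cell under a swing lamp

TASK

Swing the bench lamp well clear of the blue cell tray, then pick up the scoop by its red handle, carry it level, and rest its underside lightly on the tray wall with its lip reaching over the cell that has the yellow floor. From there tip all three steel balls into that cell, spilling none elsewhere. Finally stand the empty scoop upright on the bench, let go, and leave the lamp clear of the tray and the screwdriver, glue bottle and spool where they are.

Things in the scene. Friction and masses are not known exactly. Their poses are not given: they have to be found in the camera images.
- tray: Blue cell tray fixed to the bench, 140 mm along its x, 256 mm along its y, 42 mm high; origin at the centre of its underside, z up. Six open cells, 2 along x by 3 along y, each 64 x 80 mm inside; walls and dividers 4 mm thick, all 42 mm high. Cell centres at x = -34 or 34, y = -84, 0 or 84 mm.
- yellow_liner: Yellow plate 62 x 78 x 2 mm on the floor of the cell to fill (a different cell each time); origin at the centre of its underside, 3 mm above the bench, mid-cell; axes as the tray's. The cell's walls rise 39 mm above this origin. The other cells have grey plates with stock parts up to 14 mm high.
- lamp (a joint): Swing angle of the lamp arm, rad, about its vertical hinge. At 0 the arm lies along the -x axis of point lamp_hinge, over the tray; grows anticlockwise seen from above (head towards -y); range -1.75 to 1.75. Stiff: stays where it is left; about 2 to 3 N at 100 mm from the hinge moves it.
- lamp_hinge (a point): On the lamp's hinge axis, 228 mm above the bench at the arm's centreline; axes parallel to the tray's, not turning with the arm. The arm is a level round aluminium tube, 12 mm diameter. Post: 18 mm steel rod on a 90 mm round foot, beyond the tray; black hub 28 mm diameter, 213 to 243 mm high.
- lamp_head (a point): Centre of the underside of the white round lamp head (104 mm diameter, 176 to 202 mm above the bench), 200 mm from the hinge axis. The lamp is clear when this point is over 200 mm from the tray's centre, seen from above (a swing past about 1.3 rad either way is ample).
- scoop: Loose dark grey metal trough, 130 to 220 g; origin on its flat underside (z = 0), spout along +x, z up. 50 mm wide, from x = -51 (rear wall) to x = 55 mm (open lip); sides 36 mm high, 26 at the nose. Floor 3 mm thick, flat to x = 30, then a nose plate rising 7 mm to the lip keeps balls in until tipped spout-down over 16 deg; 35 to 45 deg empties it.
- scoop_grip (a point): Middle of the scoop's red upright handle plate, scoop axes; at x = -5, y = 0, z = 70 mm in the scoop's frame. The plate is 12 mm thick (along scoop x), 34 mm wide (along scoop y), 48 to 90 mm high, on a bridge across the trough.
- scoop_lip (a point): Middle of the scoop's lip at the spout's end, scoop axes; at x = 55, y = 0, z = 10 mm in the scoop's frame.
- screwdriver: Red-handled screwdriver, 170 mm, lying on the bench; bystander.
- glue: White bottle with a yellow cap, 40 mm diameter, 85 mm high, standing; bystander; origin under its centre.
- spool: Green spool, 54 mm diameter, 26 mm high, standing on its flange; bystander; origin under its centre.
- ball1: Polished steel ball, 16 mm diameter, 17 g, loose in the scoop's trough at the start; origin at its centre.
- ball2: Polished steel ball, 16 mm diameter, 17 g, loose in the scoop's trough at the start; origin at its centre.
- ball3: Polished steel ball, 16 mm diameter, 17 g, loose in the scoop's trough at the start; origin at its centre.

How it is judged (in metres and radians):
On the way, in this order (a step that is already met when the one before it is completed fails the run):
1. the lamp has been swung clear of the tray (horizontal distance between lamp_head and tray above 0.2 m), for 0.2 s.
2. the scoop, still holding all three balls, rests on the tray (over 0.3 N) with its lip over the yellow-floored cell (contact force between scoop and tray above 0.3 N and x of scoop_lip in the frame of yellow_liner between -0.032 and 0.032 m and y of scoop_lip in the frame of yellow_liner between -0.04 and 0.04 m and z of scoop_lip in the frame of yellow_liner between 0 and 0.07 m and x of ball1 in the frame of scoop between -0.05 and 0.05 m and y of ball1 in the frame of scoop between -0.024 and 0.024 m and z of ball1 in the frame of scoop between 0 and 0.03 m and x of ball2 in the frame of scoop between -0.05 and 0.05 m and y of ball2 in the frame of scoop between -0.024 and 0.024 m and z of ball2 in the frame of scoop between 0 and 0.03 m and x of ball3 in the frame of scoop between -0.05 and 0.05 m and y of ball3 in the frame of scoop between -0.024 and 0.024 m and z of ball3 in the frame of scoop between 0 and 0.03 m), for 0.15 s.
3. all three balls are in the yellow-floored cell (x of ball1 in the frame of yellow_liner between -0.032 and 0.032 m and y of ball1 in the frame of yellow_liner between -0.04 and 0.04 m and z of ball1 in the frame of yellow_liner between 0 and 0.032 m and x of ball2 in the frame of yellow_liner between -0.032 and 0.032 m and y of ball2 in the frame of yellow_liner between -0.04 and 0.04 m and z of ball2 in the frame of yellow_liner between 0 and 0.032 m and x of ball3 in the frame of yellow_liner between -0.032 and 0.032 m and y of ball3 in the frame of yellow_liner between -0.04 and 0.04 m and z of ball3 in the frame of yellow_liner between 0 and 0.032 m), for 0.2 s.
At the end, for the whole second after the job is handed in: All three balls lie inside the yellow-floored cell (centres within its 64 x 80 mm); the scoop stands upright (within 0.1 rad) and still on the bench; the lamp head's centre is more than 200 mm from the tray's centre, seen from above (all of step 3 and horizontal distance between lamp_head and tray above 0.2 m and angle between scoop's own z axis and vertical below 0.1 rad and height (world z) of scoop below 0.008 m and linear speed of scoop below 0.02 m/s); the robot touches nothing.
It fails at once if the scoop is pressed on the tray with more than 30 N (contact force between scoop and tray above 30 N).
It fails at once if a bystander (screwdriver, glue bottle, spool) is moved by more than 30 mm (distance of any of screwdriver, glue, spool from where it was at the start of the episode above 0.03 m).
It fails at once if a ball drops on the bench or in another cell ((height (world z) of ball1 below 0.03 m and not (x of ball1 in the frame of yellow_liner between -0.036 and 0.036 m and y of ball1 in the frame of yellow_liner between -0.044 and 0.044 m and z of ball1 in the frame of yellow_liner between -0.01 and 0.06 m) and not (x of ball1 in the frame of scoop between -0.06 and 0.065 m and y of ball1 in the frame of scoop between -0.03 and 0.03 m and z of ball1 in the frame of scoop between -0.01 and 0.05 m)) or (height (world z) of ball2 below 0.03 m and not (x of ball2 in the frame of yellow_liner between -0.036 and 0.036 m and y of ball2 in the frame of yellow_liner between -0.044 and 0.044 m and z of ball2 in the frame of yellow_liner between -0.01 and 0.06 m) and not (x of ball2 in the frame of scoop between -0.06 and 0.065 m and y of ball2 in the frame of scoop between -0.03 and 0.03 m and z of ball2 in the frame of scoop between -0.01 and 0.05 m)) or (height (world z) of ball3 below 0.03 m and not (x of ball3 in the frame of yellow_liner between -0.036 and 0.036 m and y of ball3 in the frame of yellow_liner between -0.044 and 0.044 m and z of ball3 in the frame of yellow_liner between -0.01 and 0.06 m) and not (x of ball3 in the frame of scoop between -0.06 and 0.065 m and y of ball3 in the frame of scoop between -0.03 and 0.03 m and z of ball3 in the frame of scoop between -0.01 and 0.05 m))).
It also fails if it takes over 66 s, if anything falls off the work surface, if the arm or the gripper's body presses on something with over 40 N, if the wrist force passes 120 N, or if a joint passes its speed limit or range.

ROBOT

A 6-joint arm with a two-finger parallel gripper is mounted at the origin on the work surface. World frame = base frame: x ahead of the robot, y to its left, z up, the work surface at z = 0. Lengths are in mm, angles in degrees, forces in N, time in s.
With the tool pointing down it reaches from about 300 to 850 mm from the base axis. Payload 4.2 kg.
Tool frame: the origin (TCP) lies at the very end of the fingers, on their centre line; the grasp point (between the pads) lies 19 mm behind it (env.grip_point_offset is the distance from the TCP to the grasp point, in mm); z points along the fingers, y is the line along which they close (so a half turn about z gives the same grasp; the last joint's range is limited). The gripper opens to 91 mm and grips with 3 to 60 N. Pads are 32 mm wide; open, the fingers measure 118 mm over their backs; the gripper's body (76 mm by 178 mm) begins 60 mm behind the grasp point.
Start: joints at [-76.834, 18.312, 89.639, -0, 72.044, -1.146], TCP at [142.148, -557.169, 213.976] pointing down, gripper open.
Joint ranges: [-177.97, 177.97], [-48.28, 115.42], [12.27, 149.76], [-77.06, 257.06], [2.81, 150.46], [-146.56, 146.56]. Speed limits (degrees/s): [147.25, 147.25, 180, 180, 180, 180].

INTERFACE

Orientations are given as [roll, pitch, yaw] about the fixed x, y, z axes, in that order (R = Rz(yaw) Ry(pitch) Rx(roll)).
In Python, from workcell import env gives the robot as it stands. The module is installed in compiled form; this text tells all that it offers.
- The arm moves only by the tool arm_command, never from a script. Its argument "rows" is a list of rows, each an object with "delta_pos": the shift along the tool's x, y, z in mm, a list of three; "roll": the turn about the tool's z in units of 5 degrees (1.0 is 5 degrees); "jaw": the opening in per cent of the stroke, from 0 (shut) to 100 (fully open). A call has 1 to 20 rows; each row is the pose to reach, as a shift and turn from the pose commanded when the call began, along the tool's axes at that moment; what a row does not reach only later rows make up. A row lasts 1/12 s, in which the tool goes at most 41.7 mm and 7.16 degrees, less where a joint would pass 70% of its speed; a pose out of reach is approached as far as the arm can. A call with a gripper value outside its range is refused whole. The fingers move at their own pace and stop on an object; "squeeze" is the grip in N (left out, the last holds). Time passes only in rows, so rows that repeat a pose let the fingers close. It gives the time, the measured TCP pose, the force, the opening and the grip force at its end, in the units of the state.
- env.state(): the state, without advancing time (a new reading comes with each control period).
- env.grab_frame(name): name is "scene" or "top" or "wrist"; returns a dict with "img" (400x640x3 uint8, blue, green, red), "z_map" (400x640 float32, mm along the optical axis (not along the pixel's ray), 0 where there is no reading), "fov_y" (degrees; the focal length in pixels is half the picture's height over the tangent of half this angle, whatever the lens; pixels are square), "cx", "cy" (the principal point, pixels), "R" (3x3) and "t" (3): a world point X has camera coordinates R X + t; the wrist camera has in their place "T_tool_cam" (4x4, takes a point from camera to tool coordinates, whose origin is the TCP and whose axes are the flange's). Camera axes: x right, y down, z forward; pixel columns grow to the right and rows downward; lengths in mm; the calibration is good to about 2 mm. The wrist camera is an equidistant fisheye: a pixel r from the principal point sees the ray r / f radians off the axis. A picture is of the moment at which its call begins: read the wrist's pose just before it.
- env.job_done(): hands the job in; it is judged then, once.
The state is a dict: "time_s": time; "qpos": joint angles; "qvel": joint speeds; "effort": joint torques, N m; "ee_pos": TCP position; "ee_rot": TCP orientation; "force": force on the tool from outside, world axes, zero at the start; "torque": the same for the moment, N m; "gripper_width": finger opening in mm; "gripper_force": force on a finger pad.
Only numpy, scipy, OpenCV 4.12 (cv2) and the standard library are available. Lean on these libraries where they do the work, as an engineer would, in place of code of your own. Each camera call takes 0.05 s, during which the arm holds its last target. There are 200 camera calls.

## Working session

There is one attempt and no reset: what is moved stays moved. The work goes in short steps, Python scripts to look and compute and a tool call to move; the robot and the scene stay as the last step left them, time stands still between calls to the robot, and variables do not carry over. Pictures are saved under pics/ and viewed, at most 10 in all, crops included, and the job is handed in when it is done.

Besides the shell and the picture viewer there is one more tool, called after ">>>" as name(argument=value, ...), one argument or row to a line, values as JSON. arm_command: Moves the arm, as the interface text tells. Its arguments: {"type":"object","properties":{"rows":{"type":"array"},"squeeze":{"type":"number"}},"required":["rows"]}

```bash
mkdir -p pics
cat > h.py <<'E'
import numpy as np, cv2
from workcell import env
from scipy.spatial.transform import Rotation as Ro
def grab(n,name=None):
    s=env.state(); g=env.grab_frame(n); g['s']=s
    if name: cv2.imwrite('pics/%s.png'%name,g['img'])
    return g
def f(g): return 200/np.tan(np.radians(g['fov_y'])/2)
def cloud(g):
    v,u=np.mgrid[0:400,0:640]; z=g['z_map']; F=f(g)
    P=np.stack([(u-g['cx'])/F*z,(v-g['cy'])/F*z,z],-1)
    return (P-g['t'])@g['R']   # R^T (P-t)
def ray(g,u,v,h):
    d=np.array([(u-g['cx'])/f(g),(v-g['cy'])/f(g),1])@g['R']; o=-g['R'].T@g['t']
    return o+d*(h-o[2])/d[2]
def pose():
    s=env.state(); return np.array(s['ee_pos']),Ro.from_euler('xyz',s['ee_rot'],degrees=True).as_matrix()
E
python3 - <<'E'
from h import *
a=grab('top','top1');b=grab('scene','scene1')
for g in(a,b): print(g['fov_y'],g['R'].round(3).tolist(),g['t'])
print(env.state())
E
```

```text
49.570818733534296 [[0.017, -1.0, 0.026], [-0.997, -0.019, -0.081], [0.082, -0.025, -0.996]] [-104.22268875  597.4625024  1090.54243462]
47.31031658599395 [[0.21, 0.978, -0.004], [0.802, -0.174, -0.571], [-0.559, 0.117, -0.821]] [ -36.74979006 -386.83488084 1472.19400417]
{'time_s': 0.1, 'qpos': array([-7.68330268e+01,  1.83468190e+01,  8.96970734e+01, -6.15533796e-04,
        7.20427470e+01, -1.14578098e+00]), 'qvel': array([-0.05413368, -0.08975817, -0.18785469, -0.02366908, -0.02400567,
       -0.06355035]), 'effort': array([ 5.18618090e-04, -4.13330984e+01, -2.32510829e+01,  7.29325879e-02,
        4.22035041e-02, -5.80850883e-05]), 'ee_pos': array([ 142.04999449, -556.73728534,  213.23183623]), 'ee_rot': array([-1.79913366e+02, -1.14732283e-03,  1.43129435e+01]), 'force': array([-0.10008747, -0.43876542, -0.15045881]), 'torque': array([-0.02537977, -0.03902794, -0.04504254]), 'gripper_force': 0.0, 'gripper_width': 91.11553157808251}
```

View pics/top1.png

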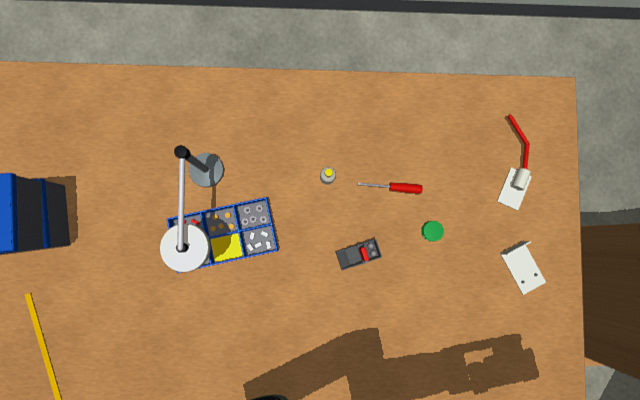

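View pics/scene1.png

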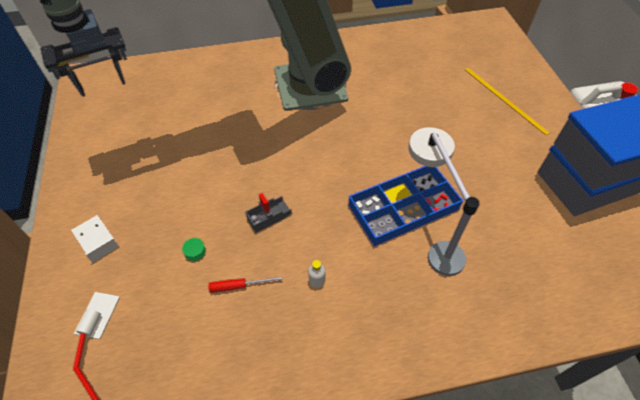

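The top view shows the hinge at about (181,152) and the lamp head at (185,247). The tray is around (224,235) with the yellow cell at (227,247). The scoop is near (358,253) with its red handle at (365,254), the spool at (432,231), the screwdriver at (400,187) and the glue bottle at (328,175). The scene view agrees, and I'll measure all of these next.

Run:
```python
from h import *
for n in('top','scene'):
    g=grab(n); P=cloud(g); hsv=cv2.cvtColor(g['img'],cv2.COLOR_BGR2HSV); H,S,V=[hsv[...,i].astype(int) for i in range(3)]
    X,Y,Z=P[...,0],P[...,1],P[...,2]
    print(n)
    def rep(k,m,rect=True):
        p=P[m]
        if len(p)<5: print(k,len(p));return
        r=cv2.minAreaRect(p[:,:2].astype(np.float32))
        print(k,len(p),'med',np.median(p,0).round(1),'z',np.percentile(p[:,2],[5,95]).round(1),'rect',np.round(r[0],1),np.round(r[1],1),round(r[2],1))
    work=(Y>-650)&(Y<450)&(X>150)&(X<900)&(g['z_map']>0)
    def near(x,y,r): return (np.hypot(X-x,Y-y)<r)&work
    blue=(H>105)&(H<130)&(S>120)&work&(Y<260)
    rep('bluetop',blue&(Z>34)&(Z<50)); rep('blueall',blue)
    rep('yellow',(H>22)&(H<35)&(S>150)&work&(Z<25))
    rep('head',(S<40)&(V>150)&(Z>185)&(Z<215)&work)
    rep('tube',(Z>218)&(Z<250)&(Y>0)&work)
    rep('hub',(Z>218)&(Z<260)&(V<60)&(Y>0)&work)
    red=((H<6)|(H>174))&(S>150)&work
    rep('redhandle',red&(Z>48)); rep('screw',red&(Z<45)&(X>550)&(Y<0)) 
    rep('spool',(H>50)&(H<80)&(S>120)&work)
    rep('capglue',(H>22)&(H<35)&(S>150)&work&(Z>60))
    dark=(V<110)&(S<60)&(Z>12)&(Z<60)&(Y<-20)&(Y>-300)&work&(X<650)&(X>350)
    rep('scoop',dark)
```

```text
top
bluetop 543 med [543.3 109.4  41.1] z [36.2 44.7] rect [523.1 146.7] [138.3 254.9] 13.4
blueall 957 med [542.9 111.9  38. ] z [ 3.2 44.2] rect [422.  129.5] [550.1 249.9] 2.9
yellow 650 med [488.4 141.6   4.7] z [1.  8.2] rect [489.8 141.8] [61.1 73.5] 13.5
head 1500 med [484.9 189.6 201.5] z [198.7 204.2] rect [490.4 195.8] [ 99.7 100.7] 5.4
tube 766 med [604.2 196.4 232.7] z [224.8 244. ] rect [593.2 195.9] [222.7  27. ] 2.3
hub 177 med [687.4 194.6 241.7] z [222.7 245.2] rect [593.1 194.3] [218.4  24.5] 2.6
redhandle 84 med [ 481.5 -205.4   88.2] z [63.9 91.5] rect [ 480.8 -206.4] [32.7 12.1] 20.4
screw 521 med [ 664.7 -359.6   23. ] z [18.1 27.5] rect [ 696.9 -476.5] [143.1 383.1] 30.7
spool 352 med [ 541.2 -390.2   24.6] z [ 4.5 28.3] rect [ 600.2 -112.3] [625.2  52. ] 78.3
capglue 47 med [ 678.9 -116.1   84.5] z [81.3 87.1] rect [ 678.7 -116.7] [15.7 18.1] 46.2
scoop 177 med [ 490.9 -211.8   32. ] z [13.9 47.7] rect [ 478.8 -199.9] [ 48.2 105.4] 19.5
scene
bluetop 871 med [534.5 119.1  39.4] z [34.7 43.2] rect [526.5 144.2] [142.5 255.1] 13.4
blueall 2739 med [530.2 126.7  
[... 160 characters left out ...]
93.8 183.  200.9] z [198.4 203.3] rect [494.6 192.7] [ 98.3 100.9] 66.8
tube 697 med [625.7 193.7 232.3] z [223.2 243.1] rect [417.4 134.1] [592.1  84.7] 18.6
hub 236 med [694.1 190.4 240.1] z [220.2 251.6] rect [419.6 126.7] [591.5  69.1] 18.6
redhandle 109 med [ 491.3 -209.1   84.4] z [54.3 91. ] rect [ 484.2 -208.8] [35.1 11.9] 20.4
screw 755 med [ 717.5 -605.9   24.1] z [16.4 27.3] rect [ 697.7 -480.1] [148.1 381.9] 30.3
spool 400 med [ 550.2 -394.6   24.8] z [ 2.9 28.1] rect [ 370.3 -461.2] [425.7  48.7] 20.6
capglue 63 med [ 683.8 -119.6   84. ] z [77.2 87.1] rect [ 682.  -118.8] [15.5 19.5] 78.1
scoop 457 med [ 495.9 -211.5   24.4] z [13.1 44.5] rect [ 481.9 -203.8] [ 52.8 102.5] 20.0
```

```bash
cat >> h.py <<'E'
def to(*targets):
    p,R=pose(); y0=env.state()['ee_rot'][2]
    for x,y,z,yaw in targets: print((R.T@(np.array([x,y,z])-p)).round(1).tolist(),'roll',round(-((yaw-y0+180)%360-180)/5,2))
E
python3 - <<'E'
from h import *
g=grab('top');P=cloud(g);m=(P[...,1]>300)&(P[...,2]>60)&(P[...,0]>300)
p=P[m];print(len(p),p.min(0),np.percentile(p[:,1],[1,5]))
to((560,110,203,14.3),(575,165,203,14.3),(628,292,203,14.3))
E
```

```text
3999 [469.0598557  537.22615747  60.15272668] [541.19875249 543.93598654]
[569.8, -542.9, 11.0] roll 0.0
[598.0, -592.5, 11.0] roll 0.0
[680.7, -702.4, 11.1] roll 0.0
```

>>> arm_command(
  rows=[
    {"delta_pos": [570,-543,11],"roll": 0,"jaw": 0},
    {"delta_pos": [570,-543,11],"roll": 0,"jaw": 0},
    {"delta_pos": [570,-543,11],"roll": 0,"jaw": 0},
    {"delta_pos": [570,-543,11],"roll": 0,"jaw": 0},
    {"delta_pos": [570,-543,11],"roll": 0,"jaw": 0},
    {"delta_pos": [570,-543,11],"roll": 0,"jaw": 0},
    {"delta_pos": [570,-543,11],"roll": 0,"jaw": 0},
    {"delta_pos": [570,-543,11],"roll": 0,"jaw": 0},
    {"delta_pos": [570,-543,11],"roll": 0,"jaw": 0},
    {"delta_pos": [570,-543,11],"roll": 0,"jaw": 0},
    {"delta_pos": [570,-543,11],"roll": 0,"jaw": 0},
    {"delta_pos": [570,-543,11],"roll": 0,"jaw": 0},
    {"delta_pos": [570,-543,11],"roll": 0,"jaw": 0},
    {"delta_pos": [570,-543,11],"roll": 0,"jaw": 0},
    {"delta_pos": [570,-543,11],"roll": 0,"jaw": 0},
    {"delta_pos": [570,-543,11],"roll": 0,"jaw": 0},
    {"delta_pos": [570,-543,11],"roll": 0,"jaw": 0},
    {"delta_pos": [570,-543,11],"roll": 0,"jaw": 0},
    {"delta_pos": [570,-543,11],"roll": 0,"jaw": 0},
    {"delta_pos": [570,-543,11],"roll": 0,"jaw": 0},
  ],
)

```text
time_s: 1.92
ee_pos: [563.4, 115.4, 202.1]
ee_rot: [-179.9, -0.2, 14.6]
force: [0.9, -1.0, 0.2]
gripper_width: 0.7
gripper_force: 0.0
```

Run:
```python
from h import *
s=env.state();print(s['ee_pos'],s['ee_rot'],s['gripper_width'],s['qpos'].round(1))
to((575,165,203,14.3),(590,225,203,14.3),(628,292,203,14.3))
```

```text
[563.35345352 115.41791812 202.13907794] [-1.79872970e+02 -1.66966863e-01  1.45830065e+01] 0.7401419008424687 [10.4 18.7 90.9  0.1 70.3 85.7]
[23.8, -45.1, -0.7] roll 0.06
[53.4, -99.3, -0.5] roll 0.06
[107.0, -154.6, -0.2] roll 0.06
```

>>> arm_command(
  rows=[
    {"delta_pos": [7,-14,0],"roll": 0,"jaw": 0},
    {"delta_pos": [14,-28,0],"roll": 0,"jaw": 0},
    {"delta_pos": [21,-40,0],"roll": 0,"jaw": 0},
    {"delta_pos": [28,-52,0],"roll": 0,"jaw": 0},
    {"delta_pos": [35,-64,0],"roll": 0,"jaw": 0},
    {"delta_pos": [42,-76,0],"roll": 0,"jaw": 0},
    {"delta_pos": [48,-88,0],"roll": 0,"jaw": 0},
    {"delta_pos": [54,-99,0],"roll": 0,"jaw": 0},
    {"delta_pos": [63,-108,0],"roll": 0,"jaw": 0},
    {"delta_pos": [72,-118,0],"roll": 0,"jaw": 0},
    {"delta_pos": [81,-127,0],"roll": 0,"jaw": 0},
    {"delta_pos": [90,-136,0],"roll": 0,"jaw": 0},
    {"delta_pos": [98,-146,0],"roll": 0,"jaw": 0},
    {"delta_pos": [107,-155,0],"roll": 0,"jaw": 0},
    {"delta_pos": [107,-155,0],"roll": 0,"jaw": 0},
    {"delta_pos": [107,-155,0],"roll": 0,"jaw": 0},
  ],
)

```text
time_s: 3.25
ee_pos: [626.0, 287.6, 202.6]
ee_rot: [-180.0, -0.1, 14.4]
force: [0.5, 0.1, -0.4]
gripper_width: 0.5
gripper_force: 0.0
```

Run:
```python
from h import *
g=grab('scene','scene2');P=cloud(g);i=g['img'].astype(int)
m=(i.min(-1)>150)&(P[...,2]>190)&(P[...,2]<215)&(P[...,0]<750)&(P[...,1]>0)
p=P[m];print(len(p),cv2.minAreaRect(p[:,:2].astype(np.float32)))
p,_=pose();print(p)
to((590,200,205,14.3),(482,-200,240,110))
```

```text
637 ((628.2500610351562, 397.02923583984375), (77.62793731689453, 90.79182434082031), 85.9421157836914)
[625.75715909 287.03961514 202.84689655]
[-56.2, 75.5, -2.2] roll 0.01
[-259.8, 436.3, -37.5] roll -19.13
```

View pics/scene2.png

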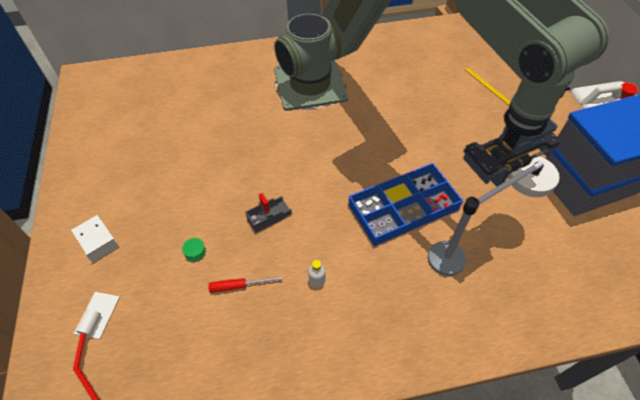

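The scene view shows the lamp swung away, with its head at (535,175), well clear of the tray at (405,205). Next I'll go above the scoop.

>>> arm_command(
  rows=[
    {"delta_pos": [-260,436,-37],"roll": -19.1,"jaw": 60},
    {"delta_pos": [-260,436,-37],"roll": -19.1,"jaw": 60},
    {"delta_pos": [-260,436,-37],"roll": -19.1,"jaw": 60},
    {"delta_pos": [-260,436,-37],"roll": -19.1,"jaw": 60},
    {"delta_pos": [-260,436,-37],"roll": -19.1,"jaw": 60},
    {"delta_pos": [-260,436,-37],"roll": -19.1,"jaw": 60},
    {"delta_pos": [-260,436,-37],"roll": -19.1,"jaw": 60},
    {"delta_pos": [-260,436,-37],"roll": -19.1,"jaw": 60},
    {"delta_pos": [-260,436,-37],"roll": -19.1,"jaw": 60},
    {"delta_pos": [-260,436,-37],"roll": -19.1,"jaw": 60},
    {"delta_pos": [-260,436,-37],"roll": -19.1,"jaw": 60},
    {"delta_pos": [-260,436,-37],"roll": -19.1,"jaw": 60},
    {"delta_pos": [-260,436,-37],"roll": -19.1,"jaw": 60},
    {"delta_pos": [-260,436,-37],"roll": -19.1,"jaw": 60},
    {"delta_pos": [-260,436,-37],"roll": -19.1,"jaw": 60},
    {"delta_pos": [-260,436,-37],"roll": -19.1,"jaw": 60},
    {"delta_pos": [-260,436,-37],"roll": -19.1,"jaw": 60},
  ],
)

```text
time_s: 4.72
ee_pos: [481.4, -199.5, 240.1]
ee_rot: [180.0, -0.0, 109.7]
force: [0.0, -0.1, -0.6]
gripper_width: 54.8
gripper_force: 0.0
```

```bash
cat >> h.py <<'E'
def wcloud(g):
    v,u=np.mgrid[0:400,0:640]; F=f(g); dx=u-g['cx']; dy=v-g['cy']; r=np.hypot(dx,dy)+1e-9
    F=200/np.tan(np.radians(g['fov_y'])/2); th=np.minimum(r/F,1.5)
    z=g['z_map']; k=np.tan(th)/r*z
    Pc=np.stack([dx*k,dy*k,z],-1); T=g['T_tool_cam']
    s=g['s']; R=Ro.from_euler('xyz',s['ee_rot'],degrees=True).as_matrix()
    return (Pc@T[:3,:3].T+T[:3,3])@R.T+s['ee_pos']
E
python3 - <<'E'
from h import *
g=grab('wrist','wrist1');P=wcloud(g)
hsv=cv2.cvtColor(g['img'],cv2.COLOR_BGR2HSV).astype(int)
print(g['s']['ee_pos'],g['s']['ee_rot'],g['T_tool_cam'].round(3).tolist())
ok=(np.hypot(P[...,0]-482,P[...,1]+205)<110)&(g['z_map']>0)
m=((hsv[...,0]<6)|(hsv[...,0]>174))&(hsv[...,1]>150)&ok
q=P[m];print(len(q),np.percentile(q[:,2],[5,50,95]))
t=q[q[:,2]>83];print('handle',cv2.minAreaRect(t[:,:2].astype(np.float32)))
m=(hsv[...,2]<120)&(hsv[...,1]<70)&ok&(P[...,2]>15)&(P[...,2]<60)
t=P[m];print('scoop',len(t),cv2.minAreaRect(t[:,:2].astype(np.float32)))
E
```

```text
[ 481.42626588 -199.52273937  240.0806274 ] [ 1.79966315e+02 -3.81898313e-03  1.09690802e+02] [[-0.0, -0.966, -0.259, 73.337], [1.0, -0.0, 0.0, 0.027], [-0.0, -0.259, 0.966, -170.731], [0.0, 0.0, 0.0, 1.0]]
512 [59.83469368 89.16007229 90.8502562 ]
handle ((480.486572265625, -207.72061157226562), (33.400516510009766, 11.730548858642578), 19.901002883911133)
scoop 511 ((479.0301208496094, -201.83901977539062), (48.924415588378906, 105.55975341796875), 19.39406967163086)
```

View pics/wrist1.png

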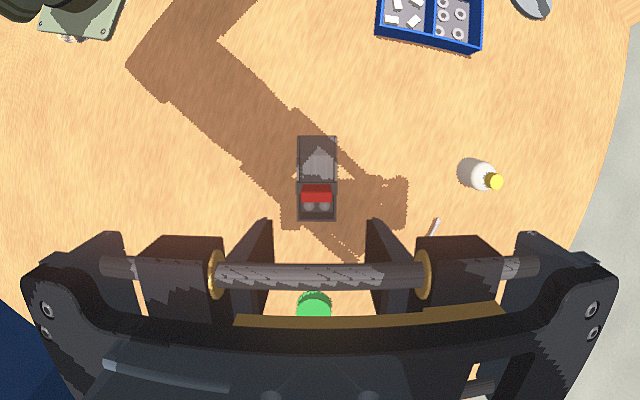

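The wrist view shows the scoop at (317,178), spout up in the picture. The red handle is at (317,192), two balls are visible behind it, and the handle measures at (481,-207.5) with yaw 109.8°. Descend and grip.

>>> arm_command(
  rows=[
    {"delta_pos": [-7.5,-3,40],"roll": 0,"jaw": 60},
    {"delta_pos": [-7.5,-3,80],"roll": 0,"jaw": 60},
    {"delta_pos": [-7.5,-3,115],"roll": 0,"jaw": 60},
    {"delta_pos": [-7.5,-3,145],"roll": 0,"jaw": 60},
    {"delta_pos": [-7.5,-3,165],"roll": 0,"jaw": 60},
    {"delta_pos": [-7.5,-3,177],"roll": 0,"jaw": 60},
    {"delta_pos": [-7.5,-3,183],"roll": 0,"jaw": 60},
    {"delta_pos": [-7.5,-3,183],"roll": 0,"jaw": 60},
    {"delta_pos": [-7.5,-3,183],"roll": 0,"jaw": 35},
    {"delta_pos": [-7.5,-3,183],"roll": 0,"jaw": 35},
    {"delta_pos": [-7.5,-3,183],"roll": 0,"jaw": 35},
    {"delta_pos": [-7.5,-3,183],"roll": 0,"jaw": 35},
    {"delta_pos": [-7.5,-3,183],"roll": 0,"jaw": 30},
    {"delta_pos": [-7.5,-3,183],"roll": 0,"jaw": 30},
    {"delta_pos": [-7.5,-3,183],"roll": 0,"jaw": 30},
    {"delta_pos": [-7.5,-3,183],"roll": 0,"jaw": 30},
  ],
  squeeze=12,
)

```text
time_s: 6.1
ee_pos: [481.6, -208.5, 57.9]
ee_rot: [179.9, 0.1, 109.8]
force: [-1.4, 1.0, 6.7]
gripper_width: 34.1
gripper_force: 12.0
```

>>> arm_command(
  rows=[
    {"delta_pos": [0,0,-4],"roll": 0,"jaw": 20},
    {"delta_pos": [0,0,-10],"roll": 0,"jaw": 20},
    {"delta_pos": [0,0,-20],"roll": 0,"jaw": 20},
    {"delta_pos": [0,0,-32],"roll": 0,"jaw": 20},
    {"delta_pos": [0,0,-46],"roll": 0,"jaw": 20},
    {"delta_pos": [0,0,-60],"roll": 0,"jaw": 20},
    {"delta_pos": [0,0,-74],"roll": 0,"jaw": 20},
    {"delta_pos": [0,0,-86],"roll": 0,"jaw": 20},
    {"delta_pos": [0,0,-94],"roll": 0,"jaw": 20},
    {"delta_pos": [0,0,-99],"roll": 0,"jaw": 20},
    {"delta_pos": [0,0,-100],"roll": 0,"jaw": 20},
    {"delta_pos": [0,0,-100],"roll": 0,"jaw": 20},
  ],
  squeeze=12,
)

```text
time_s: 7.1
ee_pos: [481.0, -208.2, 157.0]
ee_rot: [-180.0, -0.0, 109.8]
force: [-0.6, 0.8, -2.0]
gripper_width: 33.6
gripper_force: 12.0
```

Run:
```python
from h import *
s=env.state();print(s['ee_pos'],s['ee_rot'],s['gripper_width'],s['force'],s['torque'])
g=grab('scene');P=cloud(g);hsv=cv2.cvtColor(g['img'],cv2.COLOR_BGR2HSV)
cv2.imwrite('pics/scene3.png',cv2.resize(g['img'][120:260,180:380],(800,560)))
w=grab('wrist');cv2.imwrite('pics/wrist3.png',w['img'])
W=wcloud(w);hs=cv2.cvtColor(w['img'],cv2.COLOR_BGR2HSV).astype(int)
# profile of scoop along tool x, z
p,R=pose()
for nm,C,i in(('w',W,hs),('s',P,hsv.astype(int))):
    L=(C-p)@R; m=(np.abs(L[...,1])<35)&(np.abs(L[...,0])<75)&(L[...,2]>15)&(L[...,2]<65)&(i[...,2]<130)&(i[...,1]<80)
    for a in range(-65,75,10):
        q=L[m&(np.abs(L[...,0]-a)<5)]
        if len(q)>3: print(nm,a,len(q),np.percentile(q[:,2],[3,50,97]).round(1),np.percentile(q[:,1],[3,97]).round(0))
```

```text
[ 481.02842652 -208.21427491  156.96233156] [-1.79993263e+02 -8.26969940e-04  1.09813207e+02] 33.597766344648164 [-0.62519881  0.81387105 -2.0140214 ] [-0.04590749 -0.18048975 -0.00749461]
w -5 479 [43.5 54.7 56. ] [-21.  21.]
w 5 815 [15.7 54.6 55.9] [-22.  22.]
w 15 844 [21.2 54.3 55.8] [-23.  24.]
w 25 374 [21.  43.4 55.5] [-24.  24.]
w 35 609 [21.2 53.6 55.7] [-24.  24.]
w 45 861 [30.5 51.4 53.5] [-24.  23.]
w 55 825 [30.9 48.9 50.8] [-23.  17.]
w 65 125 [32.  48.1 50.1] [-23.  22.]
s -45 86 [19.4 31.4 53.9] [-19.  27.]
s -35 100 [22.8 40.1 53.5] [-23.  28.]
s -25 95 [21.2 40.2 55.5] [-22.  28.]
s -15 109 [21.1 42.9 56.4] [-22.  27.]
s -5 74 [18.7 39.2 56.3] [-22.  27.]
s 5 45 [16.7 36.9 55.1] [-9. 28.]
s 15 43 [21.  37.2 54.5] [-3. 28.]
s 25 58 [22.2 47.  56.6] [-13.  28.]
s 35 51 [22.5 49.9 57.1] [-12.  28.]
s 45 52 [30.4 49.1 54.4] [-10.  28.]
s 55 44 [30.9 47.7 52.2] [-7. 27.]
```

View pics/scene3.png

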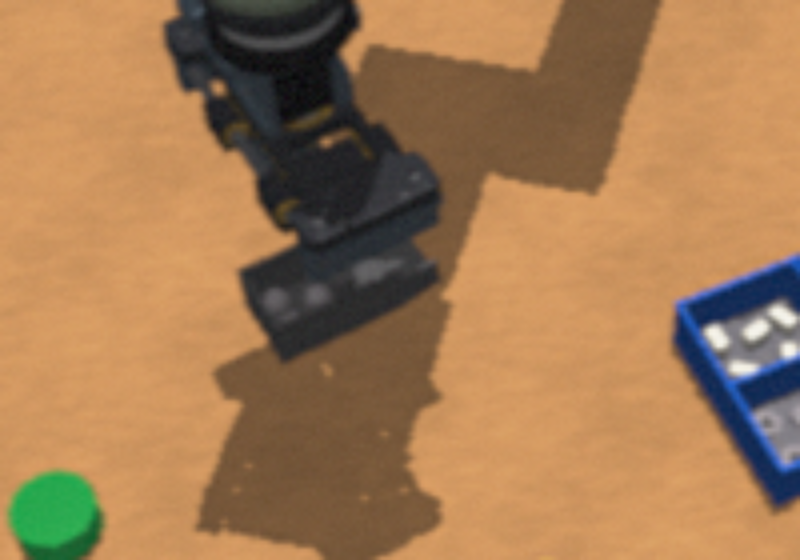

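The scene crop shows the scoop hanging level in the gripper, with two balls visible at its rear. Next I'll re-measure the yellow cell without the lamp in the way.

Run:
```python
from h import *
for n in('top','scene'):
    g=grab(n); P=cloud(g); hsv=cv2.cvtColor(g['img'],cv2.COLOR_BGR2HSV).astype(int); H,S=hsv[...,0],hsv[...,1]
    X,Y,Z=P[...,0],P[...,1],P[...,2]; w=(X>400)&(X<650)&(Y>0)&(Y<300)
    for k,m in(('tray',(H>105)&(H<130)&(S>120)&(Z>35)&(Z<50)&w),('yel',(H>22)&(H<35)&(S>150)&(Z<15)&w)):
        q=P[m]; print(n,k,len(q),np.median(q[:,2]),*[np.round(a,1) for a in cv2.minAreaRect(q[:,:2].astype(np.float32))])
to((500,105,170,103.4),(500,105,104,103.4))
```

```text
top tray 783 40.93669220198588 [523.1 147. ] [138.7 255.7] 13.5
top yel 657 4.423674244484038 [489.6 141.8] [60.8 72.6] 13.4
scene tray 891 39.65556379516061 [525.7 145. ] [142.4 256.7] 12.8
scene yel 277 3.877227207931628 [477.3 143.7] [45.4 61.9] 14.1
[288.1, 124.2, -13.6] roll 1.28
[288.0, 124.3, 52.4] roll 1.28
```

>>> arm_command(
  rows=[
    {"delta_pos": [3,1,0],"roll": 0,"jaw": 20},
    {"delta_pos": [9,4,0],"roll": 0.05,"jaw": 20},
    {"delta_pos": [17,7,0],"roll": 0.1,"jaw": 20},
    {"delta_pos": [29,12,0],"roll": 0.15,"jaw": 20},
    {"delta_pos": [43,18.5,0],"roll": 0.2,"jaw": 20},
    {"delta_pos": [61,26,0],"roll": 0.3,"jaw": 20},
    {"delta_pos": [81,34.5,0],"roll": 0.4,"jaw": 20},
    {"delta_pos": [101,43,0],"roll": 0.5,"jaw": 20},
    {"delta_pos": [121,52,0],"roll": 0.6,"jaw": 20},
    {"delta_pos": [144,62,0],"roll": 0.7,"jaw": 20},
    {"delta_pos": [168,72,0],"roll": 0.8,"jaw": 20},
    {"delta_pos": [188,80,0],"roll": 0.9,"jaw": 20},
    {"delta_pos": [208,89,0],"roll": 1.0,"jaw": 20},
    {"delta_pos": [228,97.5,0],"roll": 1.1,"jaw": 20},
    {"delta_pos": [246,105,0],"roll": 1.15,"jaw": 20},
    {"delta_pos": [260,111,0],"roll": 1.2,"jaw": 20},
    {"delta_pos": [272,116,0],"roll": 1.28,"jaw": 20},
    {"delta_pos": [280,120,0],"roll": 1.28,"jaw": 20},
    {"delta_pos": [286,122,0],"roll": 1.28,"jaw": 20},
    {"delta_pos": [289,123.5,0],"roll": 1.28,"jaw": 20},
  ],
)

```text
time_s: 8.97
ee_pos: [499.1, 106.3, 156.9]
ee_rot: [-180.0, -0.0, 103.5]
force: [-0.2, 0.4, -1.7]
gripper_width: 33.8
gripper_force: 12.0
```

Run:
```python
from h import *
s=env.state();print(s['ee_pos'],s['ee_rot'],s['force'],s['gripper_width'])
p,R=pose()
g=grab('wrist','wrist4');C=wcloud(g);i=cv2.cvtColor(g['img'],cv2.COLOR_BGR2HSV).astype(int)
L=(C-p)@R; m=(np.abs(L[...,1])<20)&(np.abs(L[...,0])<75)&(L[...,2]>15)&(L[...,2]<65)&(i[...,2]<130)&(i[...,1]<80)
for a in range(-5,75,10):
    q=L[m&(np.abs(L[...,0]-a)<5)]
    if len(q)>3: print(a,len(q),np.median(q[:,2]).round(1))
q=L[m];print('lip x',np.percentile(q[:,0],[99,99.8]))
m=(i[...,0]>22)&(i[...,0]<35)&(i[...,1]>150)&(C[...,2]<15)&(C[...,0]<560)
q=C[m];print(len(q),cv2.minAreaRect(q[:,:2].astype(np.float32)))
m=(i[...,0]>105)&(i[...,0]<130)&(i[...,1]>120)&(C[...,2]>35)&(C[...,2]<50)&(C[...,0]<650)&(C[...,1]<300)
q=C[m];print(len(q),np.median(q[:,2]),cv2.minAreaRect(q[:,:2].astype(np.float32)))
to((499,106,101,103.4))
```

```text
[499.09412295 106.34114441 156.88218055] [-1.79985425e+02 -3.33858627e-04  1.03469032e+02] [-0.21032808  0.3945382  -1.7336373 ] 33.81541037589189
-5 408 55.0
5 705 54.8
15 643 54.9
25 111 54.9
35 18 54.3
45 8 51.4
55 4 49.3
65 56 49.3
lip x [61.12115955 61.17937024]
58 ((482.2763977050781, 170.16688537597656), (58.978302001953125, 10.454865455627441), 13.388565063476562)
2590 41.72610752421225 ((516.5084228515625, 172.6348876953125), (139.13897705078125, 200.47569274902344), 13.48508071899414)
[-0.3, -0.4, 55.9] roll 0.01
```

View pics/wrist4.png

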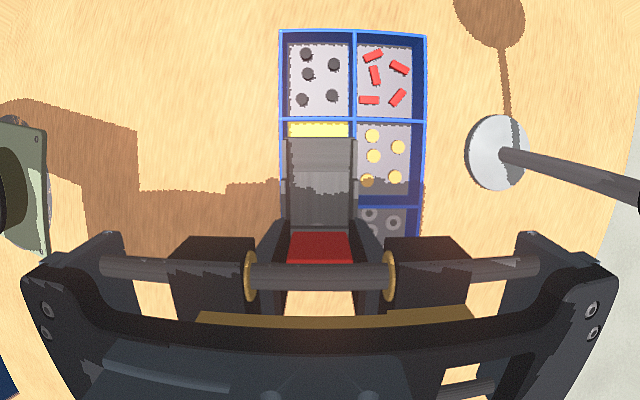

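The wrist view shows the scoop level and centred over the column. The yellow strip is still visible ahead of the lip at (318,130), and the divider is at row 120. Now I'll lower onto the near divider.

>>> arm_command(
  rows=[
    {"delta_pos": [0,-1,8],"roll": 0,"jaw": 20},
    {"delta_pos": [0,-1,20],"roll": 0,"jaw": 20},
    {"delta_pos": [0,-1,32],"roll": 0,"jaw": 20},
    {"delta_pos": [0,-1,43],"roll": 0,"jaw": 20},
    {"delta_pos": [0,-1,50],"roll": 0,"jaw": 20},
    {"delta_pos": [0,-1,54],"roll": 0,"jaw": 20},
    {"delta_pos": [0,-1,55],"roll": 0,"jaw": 20},
    {"delta_pos": [0,-1,56],"roll": 0,"jaw": 20},
    {"delta_pos": [0,-1,56.5],"roll": 0,"jaw": 20},
    {"delta_pos": [0,-1,57],"roll": 0,"jaw": 20},
    {"delta_pos": [0,-1,57],"roll": 0,"jaw": 20},
  ],
)

```text
time_s: 9.93
ee_pos: [498.7, 105.3, 100.3]
ee_rot: [180.0, 0.0, 103.4]
force: [-0.5, -0.3, -1.2]
gripper_width: 33.8
gripper_force: 12.0
```

>>> arm_command(
  rows=[
    {"delta_pos": [0,0,0.4],"roll": 0,"jaw": 20},
    {"delta_pos": [0,0,0.8],"roll": 0,"jaw": 20},
    {"delta_pos": [0,0,1.1],"roll": 0,"jaw": 20},
    {"delta_pos": [0,0,1.1],"roll": 0,"jaw": 20},
    {"delta_pos": [0,0,1.1],"roll": 0,"jaw": 20},
  ],
)

```text
time_s: 10.35
ee_pos: [498.7, 105.3, 99.8]
ee_rot: [179.9, 0.0, 103.4]
force: [-1.3, 0.1, 4.1]
gripper_width: 34.0
gripper_force: 12.0
```

>>> arm_command(
  rows=[
    {"delta_pos": [0,0,0],"roll": 0,"jaw": 20},
    {"delta_pos": [0,0,0],"roll": 0,"jaw": 20},
    {"delta_pos": [0,0,0],"roll": 0,"jaw": 20},
    {"delta_pos": [2,0,0.2],"roll": 0,"jaw": 20},
    {"delta_pos": [4,0,0.4],"roll": 0,"jaw": 20},
    {"delta_pos": [6.5,0,0.9],"roll": 0,"jaw": 20},
    {"delta_pos": [9,0,1.4],"roll": 0,"jaw": 20},
    {"delta_pos": [11,0,1.9],"roll": 0,"jaw": 20},
    {"delta_pos": [13,0,2.4],"roll": 0,"jaw": 20},
    {"delta_pos": [13,0,2.4],"roll": 0,"jaw": 20},
  ],
  squeeze=10,
)

```text
time_s: 11.18
ee_pos: [495.5, 118.4, 96.3]
ee_rot: [180.0, -0.0, 103.4]
force: [-0.6, 0.6, 4.1]
gripper_width: 34.0
gripper_force: 10.0
```

```bash
cat >> h.py <<'E'
def tilt():
    s=env.state();print(s['time_s'],s['ee_pos'].round(1),s['force'].round(1),s['torque'].round(2),s['gripper_width'])
    p,R=pose()
    g=grab('wrist');C=wcloud(g);i=cv2.cvtColor(g['img'],cv2.COLOR_BGR2HSV).astype(int)
    L=(C-p)@R; m=(np.abs(L[...,1])<20)&(L[...,0]>3)&(L[...,0]<75)&(L[...,2]>25)&(L[...,2]<110)&(i[...,2]<140)&(i[...,1]<80)
    q=L[m]; 
    for a in range(5,75,10):
        r=q[np.abs(q[:,0]-a)<5]
        if len(r)>3: print(a,len(r),np.median(r[:,2]).round(1),end=' | ')
    r=q[(q[:,0]<27)]; k=np.polyfit(r[:,0],r[:,2],1); print('\nfloor tilt',np.degrees(np.arctan(k[0])),'lip',q[q[:,0].argmax()])
    return g
E
python3 -c "
from h import *
tilt()"
```

```text
11.1833 [495.5 118.4  96.3] [-0.6  0.6  4.1] [ 0.06  0.06 -0.02] 34.026286069133114
5 408 56.0 | 15 699 57.6 | 25 93 58.9 | 35 7 57.4 | 45 11 56.9 | 65 29 60.6 | 
floor tilt 21.334784769293364 lip [ 74.91007925 -16.6854768   90.57441509]
```

>>> arm_command(
  rows=[
    {"delta_pos": [3,0,0.9],"roll": 0,"jaw": 20},
    {"delta_pos": [6.3,0,2.1],"roll": 0,"jaw": 20},
    {"delta_pos": [9.5,0,3.4],"roll": 0,"jaw": 20},
    {"delta_pos": [12.5,0,4.6],"roll": 0,"jaw": 20},
    {"delta_pos": [15.5,0,6.1],"roll": 0,"jaw": 20},
    {"delta_pos": [18.4,0,7.7],"roll": 0,"jaw": 20},
    {"delta_pos": [21.3,0,9.5],"roll": 0,"jaw": 20},
    {"delta_pos": [24,0,11.3],"roll": 0,"jaw": 20},
    {"delta_pos": [26.6,0,13.3],"roll": 0,"jaw": 20},
    {"delta_pos": [29.2,0,15.4],"roll": 0,"jaw": 20},
    {"delta_pos": [29.2,0,15.4],"roll": 0,"jaw": 20},
    {"delta_pos": [29.2,0,15.4],"roll": 0,"jaw": 20},
  ],
)

```text
time_s: 12.23
ee_pos: [488.4, 146.7, 80.7]
ee_rot: [-180.0, -0.0, 103.4]
force: [-1.2, 1.7, 0.4]
gripper_width: 33.7
gripper_force: 10.0
```

```bash
python3 -c "
from h import *
g=tilt();s=grab('scene')
a=cv2.resize(g['img'][0:260,200:440],(400,433));b=cv2.resize(s['img'][130:260,330:480],(400,347))
cv2.imwrite('pics/c5.png',np.hstack([a,np.vstack([b,np.zeros((86,400,3),np.uint8)])]))"
```

```text
12.2333 [488.4 146.7  80.7] [-1.2  1.7  0.4] [ 0.31 -0.14 -0.  ] 33.68439358079327
5 398 65.6 | 15 338 67.1 | 25 82 56.6 | 45 42 64.3 | 55 303 63.9 | 65 49 64.3 | 
floor tilt -21.749876261778578 lip [74.74054964 -6.27444953 75.47983771]
```

View pics/c5.png

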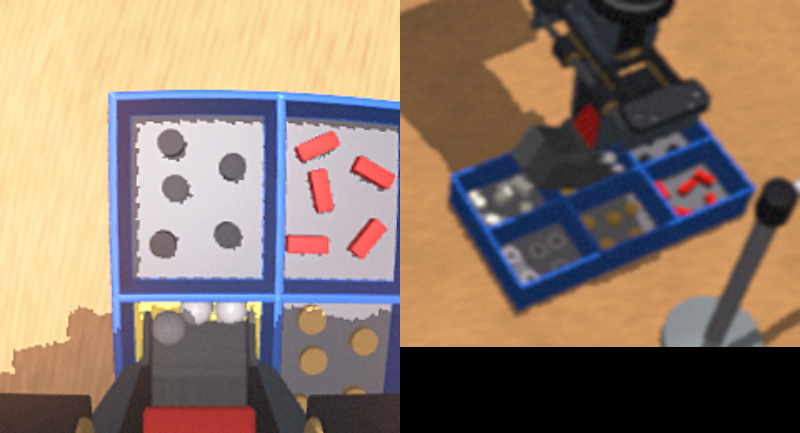

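The wrist crop shows two balls in the yellow cell at the far wall (200,310) and (232,310), with the third on the nose at (168,327). The scoop is tipped about 30°. I'll hold and add a little tilt.

>>> arm_command(
  rows=[
    {"delta_pos": [0,0,0],"roll": 0,"jaw": 20},
    {"delta_pos": [1,0,0.8],"roll": 0,"jaw": 20},
    {"delta_pos": [2,0,1.6],"roll": 0,"jaw": 20},
    {"delta_pos": [2,0,1.6],"roll": 0,"jaw": 20},
    {"delta_pos": [2,0,1.6],"roll": 0,"jaw": 20},
  ],
)

```text
time_s: 12.75
ee_pos: [488.1, 148.1, 79.5]
ee_rot: [-180.0, 0.0, 103.4]
force: [0.1, -0.8, 1.7]
gripper_width: 34.1
gripper_force: 10.0
```

```bash
python3 -c "
from h import *
g=tilt();s=grab('scene')
a=cv2.resize(g['img'][160:260,260:380],(480,400));b=cv2.resize(s['img'][160:220,360:440],(320,240))
cv2.imwrite('pics/c6.png',np.hstack([a,np.vstack([b,np.zeros((160,320,3),np.uint8)])]))"
```

```text
12.75 [488.1 148.1  79.5] [ 0.1 -0.8  1.7] [-0.08 -0.04  0.01] 34.07610686022434
5 406 66.1 | 15 317 67.3 | 25 76 57.7 | 45 60 62.5 | 55 311 62.6 | 65 23 62.8 | 
floor tilt -24.076275366916505 lip [ 74.73484447 -14.82198305  61.40988745]
```

View pics/c6.png

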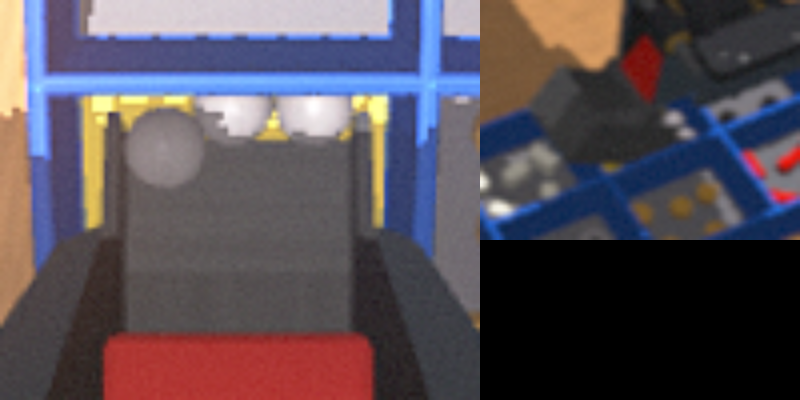

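The third ball is still on the nose, at (165,148) in the crop. It's held because the lip is close to the far wall, where the other two balls lie at (235,115) and (315,115). I'll lock the tilt with a firmer grip and draw the scoop back and up to open the gap.

>>> arm_command(
  rows=[
    {"delta_pos": [0,0,0],"roll": 0,"jaw": 20},
    {"delta_pos": [0,0,0],"roll": 0,"jaw": 20},
    {"delta_pos": [0,0,0],"roll": 0,"jaw": 20},
    {"delta_pos": [-2,0,-1.6],"roll": 0,"jaw": 20},
    {"delta_pos": [-4,0,-3.2],"roll": 0,"jaw": 20},
    {"delta_pos": [-6,0,-4.8],"roll": 0,"jaw": 20},
    {"delta_pos": [-8,0,-6.4],"roll": 0,"jaw": 20},
    {"delta_pos": [-10,0,-8],"roll": 0,"jaw": 20},
    {"delta_pos": [-12,0,-9.5],"roll": 0,"jaw": 20},
    {"delta_pos": [-12,0,-9.5],"roll": 0,"jaw": 20},
    {"delta_pos": [-12,0,-9.5],"roll": 0,"jaw": 20},
    {"delta_pos": [-12,0,-9.5],"roll": 0,"jaw": 20},
  ],
  squeeze=50,
)

```text
time_s: 13.85
ee_pos: [490.9, 136.5, 88.9]
ee_rot: [-180.0, 0.0, 103.4]
force: [0.8, -0.3, -1.5]
gripper_width: 34.0
gripper_force: 50.0
```

```bash
python3 -c "
from h import *
g=tilt();s=grab('scene')
a=cv2.resize(g['img'][160:260,260:380],(480,400));b=cv2.resize(s['img'][150:220,350:440],(320,249))
cv2.imwrite('pics/c7.png',np.hstack([a,np.vstack([b,np.zeros((151,320,3),np.uint8)])]))"
```

```text
13.85 [490.9 136.5  88.9] [ 0.8 -0.3 -1.5] [ 0.06 -0.13  0.  ] 33.96453311517933
5 465 66.3 | 15 298 68.2 | 45 29 67.9 | 55 39 72.3 | 65 274 72.1 | 
floor tilt 17.66291614217823 lip [73.19619324 13.14062285 70.96054363]
```

View pics/c7.png

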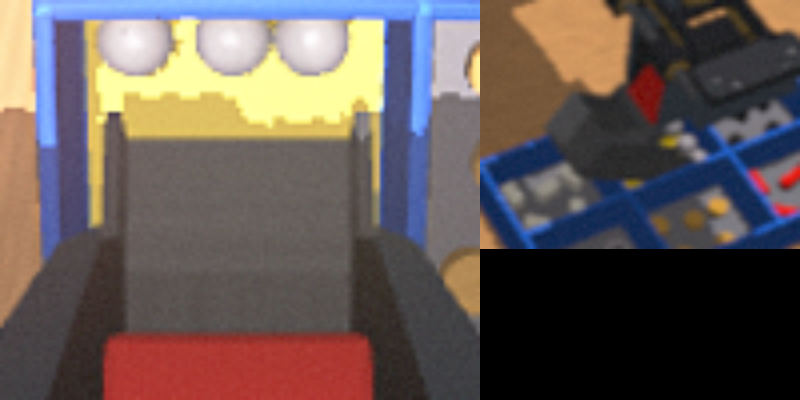

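All three balls now lie in the yellow cell, at (135,45), (232,42) and (312,45) in the crop, and the scoop is empty. Next I'll lift it and carry it back to where it stood.

>>> arm_command(
  rows=[
    {"delta_pos": [-2,0,-6],"roll": 0,"jaw": 20},
    {"delta_pos": [-4,0,-18],"roll": 0,"jaw": 20},
    {"delta_pos": [-6,0,-34],"roll": 0,"jaw": 20},
    {"delta_pos": [-8,0,-52],"roll": 0,"jaw": 20},
    {"delta_pos": [-10,0,-68],"roll": 0,"jaw": 20},
    {"delta_pos": [-10,0,-78],"roll": 0,"jaw": 20},
    {"delta_pos": [-10,0,-80],"roll": 0,"jaw": 20},
  ],
)

```text
time_s: 14.53
ee_pos: [494.4, 127.1, 171.1]
ee_rot: [179.8, 0.0, 103.4]
force: [-0.6, -0.7, -1.0]
gripper_width: 34.1
gripper_force: 50.0
```

```bash
python3 -c "
from h import *
tilt(); to((470,-150,168,104),(470,-150,90,104))"
```

```text
14.5333 [494.4 127.1 171.1] [-0.6 -0.7 -1. ] [ 0.   -0.13  0.05] 34.14841414488993
5 464 66.3 | 15 294 68.2 | 
floor tilt 18.31458247642811 lip [ 1.43397574e+01 -8.32549894e-03  6.72688663e+01]
[-263.9, -87.6, 2.0] roll -0.12
[-263.9, -87.8, 80.0] roll -0.12
```

>>> arm_command(
  rows=[
    {"delta_pos": [-10,-3,0],"roll": 0,"jaw": 20},
    {"delta_pos": [-30,-10,0],"roll": 0,"jaw": 20},
    {"delta_pos": [-60,-20,0],"roll": 0,"jaw": 20},
    {"delta_pos": [-95,-31,0],"roll": 0,"jaw": 20},
    {"delta_pos": [-130,-43,0],"roll": 0,"jaw": 20},
    {"delta_pos": [-165,-55,0],"roll": 0,"jaw": 20},
    {"delta_pos": [-200,-66,0],"roll": 0,"jaw": 20},
    {"delta_pos": [-230,-76,0],"roll": 0,"jaw": 20},
    {"delta_pos": [-250,-83,0],"roll": 0,"jaw": 20},
    {"delta_pos": [-262,-87,0],"roll": 0,"jaw": 20},
    {"delta_pos": [-264,-88,20],"roll": 0,"jaw": 20},
    {"delta_pos": [-264,-88,45],"roll": 0,"jaw": 20},
    {"delta_pos": [-264,-88,65],"roll": 0,"jaw": 20},
    {"delta_pos": [-264,-88,78],"roll": 0,"jaw": 20},
    {"delta_pos": [-264,-88,85],"roll": 0,"jaw": 20},
    {"delta_pos": [-264,-88,90],"roll": 0,"jaw": 20},
    {"delta_pos": [-264,-88,90],"roll": 0,"jaw": 20},
    {"delta_pos": [-264,-88,90],"roll": 0,"jaw": 20},
  ],
)

```text
time_s: 16.08
ee_pos: [469.1, -150.6, 79.1]
ee_rot: [180.0, 0.0, 103.4]
force: [0.3, 0.0, -1.0]
gripper_width: 33.8
gripper_force: 50.0
```

>>> arm_command(
  rows=[
    {"delta_pos": [0,0,0],"roll": 0,"jaw": 20},
    {"delta_pos": [0,0,0],"roll": 0,"jaw": 20},
    {"delta_pos": [0,0,2],"roll": 0,"jaw": 20},
    {"delta_pos": [0,0,4],"roll": 0,"jaw": 20},
    {"delta_pos": [0,0,6],"roll": 0,"jaw": 20},
    {"delta_pos": [0,0,8],"roll": 0,"jaw": 20},
    {"delta_pos": [0,0,10],"roll": 0,"jaw": 20},
    {"delta_pos": [0,0,12],"roll": 0,"jaw": 20},
    {"delta_pos": [0,0,14],"roll": 0,"jaw": 20},
    {"delta_pos": [0,0,16],"roll": 0,"jaw": 20},
    {"delta_pos": [0,0,18],"roll": 0,"jaw": 20},
    {"delta_pos": [0,0,18],"roll": 0,"jaw": 20},
  ],
  squeeze=6,
)

```text
time_s: 17.08
ee_pos: [471.1, -152.9, 63.1]
ee_rot: [179.8, 0.4, 103.5]
force: [-1.2, -6.4, 12.1]
gripper_width: 34.2
gripper_force: 10.6
```

```bash
python3 -c "
from h import *
tilt()"
```

```text
17.0833 [ 471.1 -152.9   63.1] [-1.2 -6.4 12.1] [-1.21  0.27 -0.04] 34.19097431406539
5 479 57.9 | 15 561 59.5 | 
floor tilt 12.123327501962583 lip [18.05388063 15.45581236 61.93038181]
```

>>> arm_command(
  rows=[
    {"delta_pos": [0,0,0],"roll": 0,"jaw": 20},
    {"delta_pos": [0,0,0],"roll": 0,"jaw": 20},
    {"delta_pos": [-1,0,1],"roll": 0,"jaw": 20},
    {"delta_pos": [-2,0,2],"roll": 0,"jaw": 20},
    {"delta_pos": [-2,0,2],"roll": 0,"jaw": 20},
    {"delta_pos": [-2,0,2],"roll": 0,"jaw": 20},
  ],
  squeeze=3,
)

```text
time_s: 17.63
ee_pos: [471.4, -154.2, 60.5]
ee_rot: [179.8, 0.3, 103.5]
force: [0.2, -4.4, 6.5]
gripper_width: 34.8
gripper_force: 5.8
```

```bash
python3 -c "
from h import *
tilt()"
```

```text
17.6333 [ 471.4 -154.2   60.5] [ 0.2 -4.4  6.5] [-0.88 -0.06 -0.01] 34.75969730299004
5 479 55.6 | 15 652 57.0 | 
floor tilt 8.871158732140664 lip [19.98750864  5.28127332 57.04055875]
```

Nearly flat now (the lip is resting on the bench). I'll open gently so the scoop settles, then rise.

>>> arm_command(
  rows=[
    {"delta_pos": [0,0,0],"roll": 0,"jaw": 41},
    {"delta_pos": [0,0,0],"roll": 0,"jaw": 43},
    {"delta_pos": [0,0,0],"roll": 0,"jaw": 46},
    {"delta_pos": [0,0,0],"roll": 0,"jaw": 50},
    {"delta_pos": [0,0,0],"roll": 0,"jaw": 60},
    {"delta_pos": [0,0,0],"roll": 0,"jaw": 65},
    {"delta_pos": [0,0,-5],"roll": 0,"jaw": 65},
    {"delta_pos": [0,0,-20],"roll": 0,"jaw": 65},
    {"delta_pos": [0,0,-45],"roll": 0,"jaw": 65},
    {"delta_pos": [0,0,-80],"roll": 0,"jaw": 65},
    {"delta_pos": [0,0,-115],"roll": 0,"jaw": 65},
    {"delta_pos": [-30,0,-150],"roll": 0,"jaw": 65},
    {"delta_pos": [-60,0,-160],"roll": 0,"jaw": 65},
    {"delta_pos": [-60,0,-160],"roll": 0,"jaw": 65},
    {"delta_pos": [-60,0,-160],"roll": 0,"jaw": 65},
  ],
)

```text
time_s: 18.93
ee_pos: [483.7, -211.7, 219.9]
ee_rot: [179.9, 0.1, 103.3]
force: [-0.6, 0.8, -0.5]
gripper_width: 59.3
gripper_force: 0.0
```

```bash
python3 -c "
from h import *
s=env.state();print(s['time_s'],s['ee_pos'],s['force'])
g=grab('scene','scene8');P=cloud(g);w=grab('wrist');W=wcloud(w)
m=(np.hypot(W[...,0]-471,W[...,1]+150)<80)&(W[...,2]>50)&(W[...,2]<120);print('handle top z',np.percentile(W[m][:,2],[50,95]),m.sum())
i=cv2.cvtColor(w['img'],cv2.COLOR_BGR2HSV).astype(int)
d=np.array([-.234,.972]);a=(W[...,:2]-[471.4,-154.2])@d;b=(W[...,:2]-[471.4,-154.2])@np.array([.972,.234])
for k in range(-45,65,10):
    q=W[(abs(a-k)<5)&(abs(b)<18)&(W[...,2]<30)&(i[...,1]<80)]
    if len(q)>3: print(k,len(q),np.median(q[:,2]).round(1))
"
```

```text
18.9333 [ 483.69195889 -211.72846793  219.87935222] [-0.60125154  0.83628991 -0.5132151 ]
handle top z [89.32371587 90.96075409] 597
-45 87 2.9
-35 230 3.1
-25 229 3.1
-15 230 3.0
-5 232 4.7
5 233 7.7
15 118 9.9
```

View pics/scene8.png

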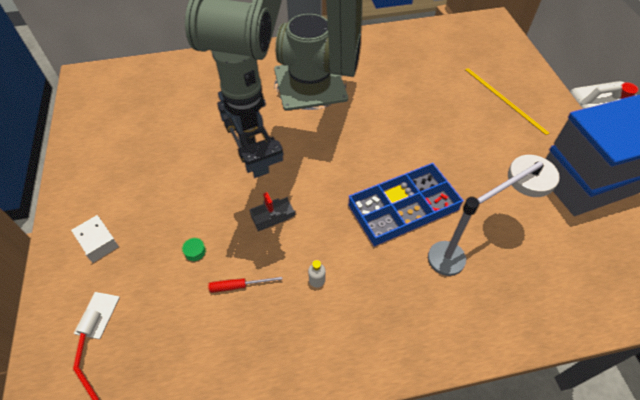

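The scene view shows the scoop flat and upright at (272,212), with the balls in the yellow cell at (400,190). The lamp is clear and the bystanders are where they were.

```bash
python3 -c "
from h import *
print(env.job_done())"
```

```text
the job is handed in; nothing more can be done
None
```

I handed the job in at about 19 s; no verdict came back. The last pictures show all three balls in the yellow cell, the empty scoop upright on the bench and released, the lamp clear of the tray, and the screwdriver, glue bottle and spool where they were.

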